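# Set the pad gauge and square the pad to its stop

### The arm

A 6-joint arm with a two-finger parallel gripper is mounted at the origin on the work surface; the furniture and walls round the work are solid. World frame = base frame: x ahead of the robot, y to its left, z up, the work surface at z = 0. Lengths are in mm, angles in rad, forces in N, time in s.
With the tool pointing down it reaches from about 350 to 975 mm from the base axis. Payload 7.1 kg.
Tool frame: the origin (TCP) lies between the finger pads; the fingertips stand 19 mm ahead of it and the grasp point (between the pads) is the TCP (ctrl.tcp_to_tips is the distance from the TCP to the fingertips, in mm); z points along the fingers, y is the line along which they close (so a half turn about z gives the same grasp; the last joint's range is limited). The gripper opens to 88 mm and grips with 3 to 60 N. Pads are 20 mm wide; open, the fingers measure 115 mm over their backs; the gripper's body (75 mm by 178 mm) begins 61 mm behind the grasp point.
Start: joints at [-1.283, 0.423, 1.63, -0, 1.089, -0.019], TCP at [188.774, -595.793, 241.675] pointing down, gripper open.
Joint ranges: [-3, 3], [-0.9, 2.11], [0.09, 2.58], [-1.31, 4.45], [0.11, 2.69], [-2.54, 2.54]. Speed limits (rad/s): [2.39, 2.39, 3.01, 3.14, 3.14, 3.14].

### API

Orientations are given as a rotation vector (axis times angle).
In Python, from workcell import status, optics, ctrl gives the robot as it stands. The module is installed in compiled form; this text tells all that it offers.
- The arm moves only by the shell command python3 -m inch 'ROWS'. ROWS is JSON, a list that holds one entry, the list of rows, each a list of 7 numbers: the shift along the tool's x, y, z in mm, then the turn, a rotation vector about the tool's x, y, z in rad, then the opening in per cent of the stroke, from 0 (shut) to 100 (fully open). A call has 1 to 20 rows; each row is the pose to reach, as a shift and turn from the pose commanded when the call began, along the tool's axes at that moment; what a row does not reach only later rows make up. A row lasts 1/10 s, in which the tool goes at most 50 mm and 8.59 degrees, less where a joint would pass 70% of its speed; a pose out of reach is approached as far as the arm can. A call with a gripper value outside its range is refused whole. The fingers move at their own pace and stop on an object; the grip force is fixed at half the most. Time passes only in rows, so rows that repeat a pose let the fingers close. It gives the time, the measured TCP pose, the force, the opening and the grip force at its end, in the units of the state.
- status.get_obs(): the state, without advancing time (a new reading comes with each control period).
- optics.get_image(name): name is "scene" or "top" or "wrist"; returns a dict with "frame" (420x560x3 uint8, red, green, blue), "fx", "fy", "cx", "cy" (pixels), "rvec" (rotation vector, rad) and "tvec" (3), from world to camera coordinates, as OpenCV has them; the wrist camera has in their place "hand_eye" (4x4, takes a point from camera to tool coordinates, whose origin is the TCP and whose axes are the flange's). Camera axes: x right, y down, z forward; pixel columns grow to the right and rows downward; lengths in mm; the calibration is good to about 2 mm. A picture is of the moment at which its call begins: read the wrist's pose just before it. There is no depth.
- ctrl.close_job(): hands the job in; it is judged then, once.
The state is a dict: "t": time; "qpos": joint angles; "qvel": joint speeds; "joint_torque": joint torques, N m; "ee_pos": TCP position; "orientation": TCP orientation; "ft_force": force on the tool from outside, world axes, zero at the start; "moment": the same for the moment, N m; "width": finger opening in mm; "grasp_force": force on a finger pad.
Only numpy, scipy, OpenCV 4.12 (cv2) and the standard library are available. Lean on these libraries where they do the work, as an engineer would, in place of code of your own. Each camera call takes 0.05 s, during which the arm holds its last target. There are 200 camera calls.

### The job

On the pad gauge (the light wooden bed with a notched metal rail), push the sliding stop along its rail towards the receipt pad until it clicks into the middle one of the three notches. Then push the receipt pad along the bed, without lifting it, until its end rests against the stop, and leave the stop clicked into that middle notch. Leave the eraser and the stapler where they lie.

Things in the scene. Friction and masses are not known exactly. Their poses are not given: they have to be found in the camera images.
- gauge: Fixed light wooden bed, 130 x 320 mm. Origin on the counter under its middle, y along its length, x across (-x side faces the robot), z up. Bed floor, on which the pad lies, at z = 20 mm. The pad's channel is 80 mm wide, centred on x = +12 mm, open at both ends; a low wooden fence bounds it at the far side (x 52 to 62 mm, top z = 31 mm), the metal rail at the robot's side.
- mid_notch (a point): The middle notch, at the top of the aluminium rail (gauge x -41, y -65, z 42 mm); axes as the gauge's. The rail runs the whole length of the gauge, x from -54 to -28 mm, top z = 42 mm. Its three notches, 8 mm wide gaps across its top, lie 25 mm apart at y = -90, -65 and -40 mm; the stop's middle stands over a notch when it is clicked in.
- stop (a joint): Travel of the dark metal stop along the rail, m: 0 at the -y end, growing to +y (towards the pad), at most 0.098. Its sprung ball drops into notches at 0.035, 0.060 (middle) and 0.085. Friction about 1.5 N; a notch draws it in from some 4 mm either side and takes about 6 to 8 N to leave. It starts at 0 to 0.022, so it clicks over the first notch on the way.
- stop_back (a point): Middle of the face of the stop's cross arm that looks away from the pad (gauge -y), on the channel's centre line, 40 mm above the counter; axes as the gauge's. The arm spans the channel (80 mm), is 14 mm thick along y and reaches from 21 to 50 mm above the counter; a thumb tab 36 mm wide, 12 mm thick stands on it up to 68 mm. The stop's body on the rail is 40 mm long, up to 64 mm high.
- stop_face (a point): Middle of the side of the stop's cross arm that faces the pad (towards gauge +y), on the channel's centre line, at the pad's mid height. Axes as the gauge's.
- pad_end (a point): Middle of the end edge of the receipt pad that faces the stop, half-way up. The pad is white, loose, about 0.11 kg, 76 mm wide, 166 mm long, 9 mm thick, lying flat in the channel with its length along the gauge's y, 40 to 75 mm short of where its end must come. Axes: y along its length, away from the stop; z up.
- pad_tail (a point): Middle of the pad's other end edge (away from the stop), half-way up: the place to push it. It may overhang the end of the bed at first; the pad's top is about 29 mm above the counter. A fixed marker pen, 16 mm high, lies on the counter below and beyond it.
- eraser: Red eraser block, 25 x 42 x 14 mm, a bystander; origin at the centre of its underside.
- stapler: Desk stapler, 33 x 132 x 34 mm, a bystander; origin at the centre of its underside.

How it is judged:
By the outcome, as a careful person would: the job done as asked, in the order asked, and still so for the second after the job is handed in, with the robot touching nothing.
It also fails if it takes over 48 s, if anything falls off the work surface, if the arm or the gripper's body presses on something with over 40 N, if the wrist force passes 120 N, or if a joint passes its speed limit or range.

## Working session

There is one attempt and no reset: what is moved stays moved. The work goes in short steps, Python scripts to look and compute and a shell command to move; the robot and the scene stay as the last step left them, time stands still between calls to the robot, and variables do not carry over. Pictures are saved under pics/ and viewed, at most 10 in all, crops included, and the job is handed in when it is done.

```bash
mkdir -p pics
cat > h.py <<'E'
import numpy as np,cv2
from scipy.spatial.transform import Rotation as R
from workcell import status,optics,ctrl
E
python3 - <<'E'
from h import *
import pickle
print(status.get_obs())
d={}
for n in("scene","top"):
    i=optics.get_image(n);d[n]=i
    cv2.imwrite(f"pics/{n}.png",i["frame"][:,:,::-1]);print(n,{k:v for k,v in i.items() if k!="frame"})
pickle.dump(d,open("d.pkl","wb"))
E
```

```text
{'t': 0.0, 'qpos': array([-1.28302529e+00,  4.23835808e-01,  1.63065284e+00, -1.13960432e-05,
        1.08859893e+00, -1.89957633e-02]), 'qvel': array([-0.00127949,  0.00038263, -0.00136693,  0.00027877, -0.00063946,
       -0.00073902]), 'joint_torque': array([-3.33312914e-05, -5.44640422e+01, -2.73671454e+01,  6.42996957e-02,
        2.25380069e-02, -1.34717429e-04]), 'ee_pos': array([ 188.61625558, -595.32689827,  240.91941677]), 'orientation': array([-3.10324576e+00, -4.79763020e-01,  3.30177010e-04]), 'ft_force': array([ 0.65716581, -0.86672539, -0.35104458]), 'moment': array([0.03035408, 0.00563333, 0.00014649]), 'grasp_force': 0.0, 'width': 87.5267620473656}
scene {'fx': 427.1317979657813, 'fy': 427.1317979657813, 'cx': 285.71693986876085, 'cy': 216.59501668286765, 'rvec': array([ 0.58092097, -2.44018026,  1.41215597]), 'tvec': array([392.92168888, 160.03509948, 706.88467891])}
top {'fx': 441.35654626881757, 'fy': 441.35654626881757, 'cx': 278.4552986739142, 'cy': 215.6739562988479, 'rvec': array([ 2.18343128, -2.12134569,  0.22337335]), 'tvec': array([-49.9927644 , 459.86264043, 894.98304273])}
```

View pics/scene.png

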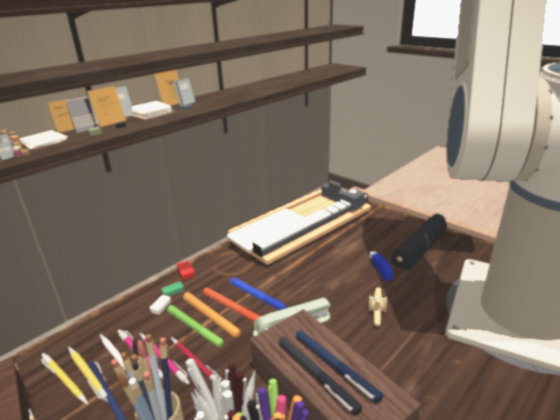

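View pics/top.png

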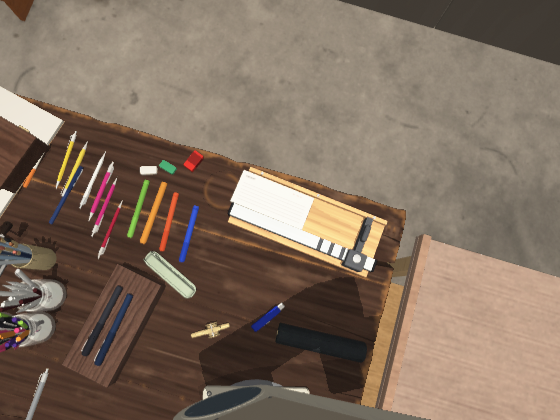

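The gauge lies at about (310,220) in the top view, with the stop at its right end (365,240) and the pad's tail at the left (240,195). In the scene view it is at (300,220), with the stop at (345,195).

Run:
```python
from h import *
import pickle
d=pickle.load(open("d.pkl","rb"))
a=d["top"]["frame"][155:285,220:415,::-1];b=d["scene"]["frame"][170:270,220:390,::-1]
cv2.imwrite("pics/a.png",cv2.resize(a,None,fx=4,fy=4,interpolation=cv2.INTER_CUBIC))
cv2.imwrite("pics/b.png",cv2.resize(b,None,fx=4,fy=4,interpolation=cv2.INTER_CUBIC))
```

```text
(no output)
```

View pics/a.png

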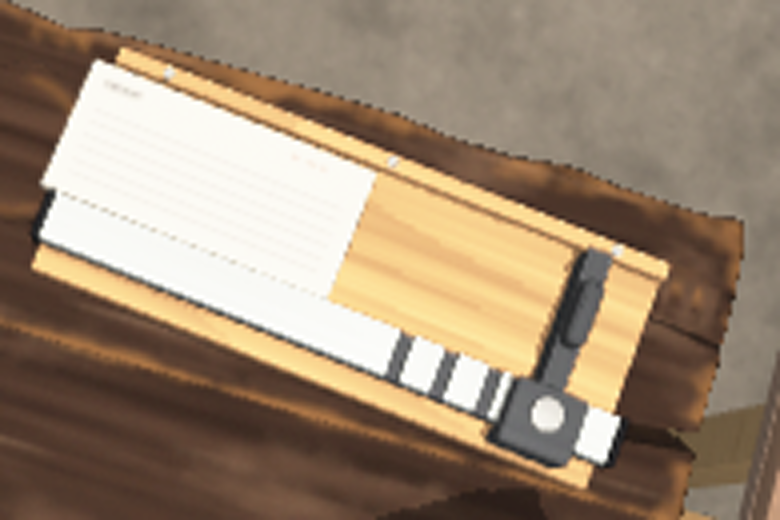

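View pics/b.png

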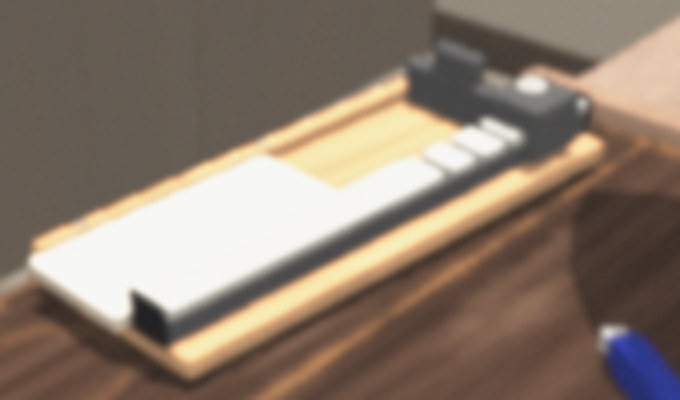

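Top crop: rail from (47,216) to (614,442), notches at (400,355), (443,373) and (490,393), stop body at (540,420), pad end at (352,235). Scene crop: the same parts are visible, with the rail's near end at (133–170, 300). Next I fit the gauge pose to both views.

```bash
cat > fit.py <<'E'
from h import *
import pickle
from scipy.optimize import least_squares
d=pickle.load(open("d.pkl","rb"))
def proj(n,P):
    i=d[n];K=np.array([[i["fx"],0,i["cx"]],[0,i["fy"],i["cy"]],[0,0,1.]])
    return cv2.projectPoints(np.float64(P).reshape(-1,3),i["rvec"],i["tvec"],K,None)[0][:,0]
def ray(n,uv,z):
    i=d[n];Rm=R.from_rotvec(i["rvec"]).as_matrix();c=-Rm.T@i["tvec"]
    v=Rm.T@np.array([(uv[0]-i["cx"])/i["fx"],(uv[1]-i["cy"])/i["fy"],1]);return c+v*(z-c[2])/v[2]
T=lambda u,v:(u/4+220-.4,v/4+155-.4)
S=lambda u,v:(u/4+220-.4,v/4+170-.4)
O={"top":[((62,160,31),T(120,47)),((62,-160,31),T(668,265)),((-65,160,20),T(33,270)),((-65,-160,20),T(588,488)),
((-54,160,42),T(40,242)),((-28,-160,42),T(622,420)),((-54,-160,42),T(607,465)),((-41,-40,42),T(400,355)),((-41,-65,42),T(443,373)),((-41,-90,42),T(490,393))],
"scene":[((-65,160,20),S(188,368)),((62,160,31),S(35,245)),((-54,160,42),S(170,312)),((-28,160,42),S(133,290)),((-65,-160,20),S(603,145)),((-41,-40,42),S(430,160)),((-41,-65,42),S(465,143))]}
def world(p,G): return R.from_euler("z",p[3]).apply(np.float64(G))+p[:3]
def res(p): return np.concatenate([(proj(n,world(p,[a for a,_ in L]))-[b for _,b in L]).ravel() for n,L in O.items()])
i0=ray("top",(310,222),20)
s=[least_squares(res,[*i0[:2],0,w],loss="soft_l1") for w in(-2,-1,0,1,2,3)]
s=min(s,key=lambda q:q.cost);p=s.x
if __name__=="__main__":
    print(p,s.cost);print(res(p).reshape(-1,2).round(1).tolist())
    def g(n,uv,z): return R.from_euler("z",-p[3]).apply(ray(n,uv,z+p[2])-p[:3]).round(1)
    for t,uv,z in[("tailfar",T(95,62),29),("tailnear",T(42,187),29),("endfar",T(375,175),29),("endnear",T(330,296),29),("armfar-",T(610,258),50),("armfar+",T(583,250),50),("tab",T(585,312),68),("knob",T(547,413),70),("bodyL",T(512,378),64),("bodyL2",T(489,440),55),("bodyR",T(588,400),64)]: print(t,g("top",uv,z))
    for t,uv,z in[("tailfar",S(32,265),29),("endfar",S(265,155),29),("tab",S(461,50),68),("knob",S(531,83),68)]: print(t,g("scene",uv,z))
    np.save("p.npy",p)
E
python3 fit.py
```

```text
[ 455.26649784 -101.37462988   -2.8657871     5.93603117] 6.23087904414535
[[0.2, 0.8], [0.8, 0.1], [-0.0, -0.6], [0.2, -0.3], [-0.5, 0.0], [-0.0, -0.2], [-0.3, 0.2], [0.1, 0.9], [0.4, 0.7], [-0.2, 0.1], [-0.3, -2.1], [-0.9, -0.4], [-0.0, 0.2], [0.8, 0.5], [-1.2, -1.2], [0.4, 0.7], [-0.8, 1.2]]
tailfar [ 51.1 170.8  29. ]
tailnear [-23.7 171.   29. ]
endfar [49.3  6.6 29. ]
endnear [-21.6   5.8  29. ]
armfar- [  48.8 -124.2   50. ]
armfar+ [  47.5 -109.4   50. ]
tab [  12.9 -118.2   68. ]
knob [ -43.6 -116.9   70. ]
bodyL [-32.4 -95.1  64. ]
bodyL2 [-65.5 -96.2  55. ]
bodyR [ -28.6 -135.5   64. ]
tailfar [ 46.9 170.7  29. ]
endfar [49.5  3.2 29. ]
tab [   9.6 -119.8   68. ]
knob [ -48.6 -114.4   68. ]
```

```bash
cat >> h.py <<'E'
p=np.load("p.npy") if __import__("os").path.exists("p.npy") else None
def togauge(w): return R.from_euler("z",-p[3]).apply(np.asarray(w)-p[:3])
def plan(G,yaw=None):
    """tool-frame shift to bring TCP to gauge point G, and turn about tool z so that tool x follows +/- gauge y"""
    o=status.get_obs();r=R.from_rotvec(o["orientation"]);w=R.from_euler("z",p[3]).apply(G)+p[:3]
    gx=r.inv().apply([np.cos(p[3]+np.pi/2),np.sin(p[3]+np.pi/2),0])
    print("t",o["t"],"tcp gauge",togauge(o["ee_pos"]).round(1),"world target",w.round(1),"tool shift",r.inv().apply(w-o["ee_pos"]).round(1),"gauge y in tool",gx.round(3),"turn",np.arctan2(gx[1],gx[0]).round(3),"ft gauge",R.from_euler("z",-p[3]).apply(o["ft_force"]).round(1),"q",o["qpos"].round(2))
E
python3 - <<'E'
from h import *
from fit import d,ray,proj
for z in(0,20,50,100): print(z,ray("top",(425,235),z).round(),ray("scene",(367,190),z).round(), ray("top",(404,210),0).round())
plan([12,-140,120]);plan([12,-140,52])
print(ctrl.tcp_to_tips)
i=optics.get_image("wrist");print(i["hand_eye"])
E
```

```text
0 [ 435. -365.    0.] [ 379. -337.    0.] [ 490. -319.    0.]
20 [ 432. -358.   20.] [ 368. -298.   20.] [ 490. -319.    0.]
50 [ 428. -346.   50.] [ 350. -238.   50.] [ 490. -319.    0.]
100 [ 421. -327.  100.] [ 321. -139.  100.] [ 490. -319.    0.]
t 0.1 tcp gauge [ -82.7 -555.2  243.9] world target [ 418.9 -237.1  117.1] tool shift [ 327.7 -271.8  124.2] gauge y in tool [ 0.608 -0.794  0.001] turn -0.917 ft gauge [ 0.1 -1.1  0.7] q [-1.28  0.42  1.63 -0.    1.09 -0.02]
t 0.1 tcp gauge [ -82.7 -555.2  243.9] world target [ 418.9 -237.1   49.1] tool shift [ 327.7 -271.7  192.2] gauge y in tool [ 0.608 -0.794  0.001] turn -0.917 ft gauge [ 0.1 -1.1  0.7] q [-1.28  0.42  1.63 -0.    1.09 -0.02]
19.0
[[-3.54450414e-04 -9.68092583e-01 -2.50592546e-01  6.87906091e+01]
 [ 9.99999769e-01 -4.88635518e-04  4.73254654e-04  6.08304710e-01]
 [-5.80602739e-04 -2.50592320e-01  9.68092533e-01 -1.41486963e+02]
 [ 0.00000000e+00  0.00000000e+00  0.00000000e+00  1.00000000e+00]]
```

```bash
python3 -m inch '[[[50,-41,15,0,0,-0.13,0],[100,-82,30,0,0,-0.26,0],[150,-124,45,0,0,-0.4,0],[200,-165,60,0,0,-0.54,0],[250,-206,75,0,0,-0.68,0],[290,-240,85,0,0,-0.8,0],[318,-275,90,0,0,-0.917,0],[318,-285,90,0,0,-0.917,0],[318,-285,90,0,0,-0.917,0],[318,-285,90,0,0,-0.917,0],[318,-285,90,0,0,-0.917,0],[318,-285,90,0,0,-0.917,0],[318,-285,90,0,0,-0.917,0]]]'
python3 - <<'E'
from h import *
plan([12,-150,120])
o=status.get_obs();i=optics.get_image("wrist")
cv2.imwrite("pics/w1.png",i["frame"][:,:,::-1])
T=np.eye(4);T[:3,:3]=R.from_rotvec(o["orientation"]).as_matrix();T[:3,3]=o["ee_pos"]
C=np.linalg.inv(T@i["hand_eye"]);K=np.array([[i["fx"],0,i["cx"]],[0,i["fy"],i["cy"]],[0,0,1.]])
np.savez("w1.npz",C=C,K=K)
def pg(g):
    w=R.from_euler("z",p[3]).apply(g)+p[:3];c=C[:3,:3]@w+C[:3,3];c=K@c;return (c[:2]/c[2]).round(1)
for n,g in dict(mid1=(-28,-61,42),mid2=(-28,-69,42),midb=(-54,-61,42),fence=(62,-160,31),armback_far=(52,-124,50),armback_mid=(12,-124,50),tab=(-6,-124,68),padend=(49,5,29)).items(): print(n,pg(g))
E
```

```text
t: 1.45
ee_pos: [405.7, -229.2, 151.9]
orientation: [2.573, 1.802, 0.0]
ft_force: [-0.9, -0.0, -0.5]
width: 0.7
grasp_force: 0.0
t 1.45 tcp gauge [  -3.1 -137.1  154.8] world target [ 415.5 -246.5  117.1] tool shift [-12.9  15.1  34.8] gauge y in tool [ 1.    -0.002 -0.   ] turn -0.002 ft gauge [-0.8 -0.3 -0.5] q [-0.54  0.33  2.04 -0.    0.77 -0.19]
mid1 [240.5 101.6]
mid2 [240.8 114.2]
midb [200.6 101.7]
fence [366.2 239.8]
armback_far [360.6 198.3]
armback_mid [301.3 198.4]
tab [274.2 204.7]
padend [359.6  -5.1]
```

View pics/w1.png

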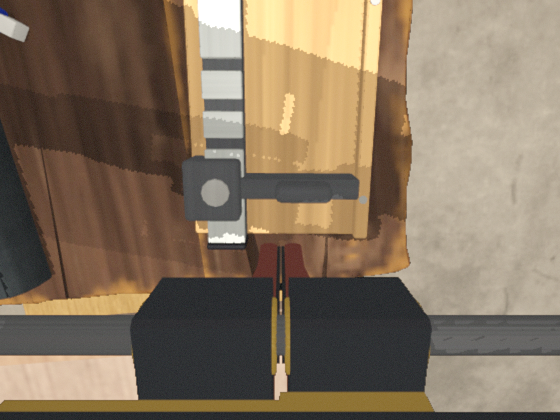

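Wrist view: notch centres at rows 64, 104 and 143, rail end at (208–246, 243), stop arm's back edge at row ~198 and stop body at rows 158–219. This is about 2 mm off the prediction, so I refit with the wrist view included.

Run:
```python
from h import *
import fit
from fit import *
z=np.load("w1.npz");C,K=z["C"],z["K"]
def pw(P): c=P@C[:3,:3].T+C[:3,3];c=c@K.T;return c[:,:2]/c[:,2:]
W=[((-41,-40,42),(224,64)),((-41,-65,42),(224,104)),((-41,-90,42),(224.5,143.5)),((-28,-160,42),(246,243)),((-54,-160,42),(208,244)),((62,-160,31),(367,237)),((-28,-50,42),(243.5,82))]
Pw=[a for a,_ in W];Uw=np.array([b for _,b in W])
rw=lambda q:(pw(world(q,Pw))-Uw).ravel()
a=least_squares(rw,fit.p,loss="soft_l1").x
b=least_squares(lambda q:np.r_[res(q),rw(q)/1.5],fit.p,loss="soft_l1").x
print(fit.p,a,b);print(rw(b).reshape(-1,2).round(1).tolist())
# stop arm: y from wrist rows with pose b, z=50
for nm,row in(("back",199),("front",175)):
  print(nm,least_squares(lambda y:pw(world(b,[[12,y[0],50]]))[0,1]-row,[-120]).x)
for nm,row in(("body-",219),("body+",158)):
  print(nm,least_squares(lambda y:pw(world(b,[[-41,y[0],64]]))[0,1]-row,[-120]).x)
np.save("p.npy",b);import h;h.p=b
h.plan([12,-155,120])
```

```text
[ 455.26649784 -101.37462988   -2.8657871     5.93603117] [ 458.57489606 -101.15180025   -2.79143265    5.92186878] [ 456.49613356 -100.75180756   -3.57119859    5.93645832]
[[-3.2, 1.8], [-1.6, 2.4], [-0.6, 1.5], [-0.1, 0.4], [1.8, -0.5], [0.4, 1.1], [-1.9, 0.3]]
back [-125.57674815]
front [-109.21851139]
body- [-135.54447257]
body+ [-96.23747268]
t 1.5 tcp gauge [  -4.2 -138.1  155.5] world target [ 415.1 -250.6  116.4] tool shift [-16.8  16.2  35.5] gauge y in tool [ 1.    -0.002 -0.   ] turn -0.002 ft gauge [-0.6 -0.8  0.5] q [-0.54  0.33  2.04 -0.    0.77 -0.19]
```

```bash
python3 -m inch '[[[-17,16,0,0,0,0,0],[-17,16,0,0,0,0,0],[-17,16,35,0,0,0,0],[-17,16,65,0,0,0,0],[-17,16,85,0,0,0,0],[-17,16,100,0,0,0,0],[-17,16,100,0,0,0,0],[-17,16,100,0,0,0,0],[-17,16,100,0,0,0,0]]]'
python3 -m inch '[[[6,0,0,0,0,0,0],[10,0,0,0,0,0,0],[12,0,0,0,0,0,0],[14,0,0,0,0,0,0],[16,0,0,0,0,0,0],[17,0,0,0,0,0,0],[18,0,0,0,0,0,0],[18,0,0,0,0,0,0],[18,0,0,0,0,0,0]]]'
python3 -c 'from h import *;plan([12,-125,55])'
```

```text
t: 2.4
ee_pos: [415.4, -249.9, 52.5]
orientation: [2.571, 1.803, 0.001]
ft_force: [-0.3, 0.8, -0.8]
width: 0.0
grasp_force: 0.0
t: 3.3
ee_pos: [421.2, -232.7, 51.7]
orientation: [-2.572, -1.804, 0.0]
ft_force: [-1.6, -2.1, 0.1]
width: 0.3
grasp_force: 0.9
t 3.3 tcp gauge [  11.6 -136.1   55.2] world target [ 425.3 -222.4   51.4] tool shift [11.1  0.4  0.2] gauge y in tool [ 1. -0.  0.] turn -0.0 ft gauge [-0.8 -2.5  0.1] q [-0.53  0.54  2.04 -0.    0.56 -0.18]
```

```bash
python3 -m inch '[[[3,0,0,0,0,0,0],[6,0,0,0,0,0,0],[9,0,0,0,0,0,0],[12,0,0,0,0,0,0],[15,0,0,0,0,0,0],[17,0,0,0,0,0,0],[18,0,0,0,0,0,0],[18,0,0,0,0,0,0]]]'
for i in 1 2 3; do python3 -c 'from h import *;plan([12,-125,55])';done
python3 - <<'E'
from h import *
i=optics.get_image("wrist");cv2.imwrite("pics/w2.png",i["frame"][:,:,::-1])
E
```

```text
t: 4.1
ee_pos: [427.5, -215.6, 51.7]
orientation: [2.572, 1.804, 0.0]
ft_force: [-0.0, -1.5, -0.7]
width: 0.5
grasp_force: 0.7
t 4.1 tcp gauge [  11.8 -117.8   55.3] world target [ 425.3 -222.4   51.4] tool shift [-7.2  0.3  0.3] gauge y in tool [ 1. -0.  0.] turn -0.0 ft gauge [ 0.5 -1.4 -0.7] q [-0.49  0.54  2.05  0.    0.55 -0.15]
t 4.1 tcp gauge [  11.8 -117.8   55.3] world target [ 425.3 -222.4   51.4] tool shift [-7.2  0.3  0.3] gauge y in tool [ 1. -0.  0.] turn -0.0 ft gauge [ 0.5 -1.4 -0.7] q [-0.49  0.54  2.05  0.    0.55 -0.15]
t 4.1 tcp gauge [  11.8 -117.8   55.3] world target [ 425.3 -222.4   51.4] tool shift [-7.2  0.3  0.3] gauge y in tool [ 1. -0.  0.] turn -0.0 ft gauge [ 0.5 -1.4 -0.7] q [-0.49  0.54  2.05  0.    0.55 -0.15]
```

View pics/w2.png

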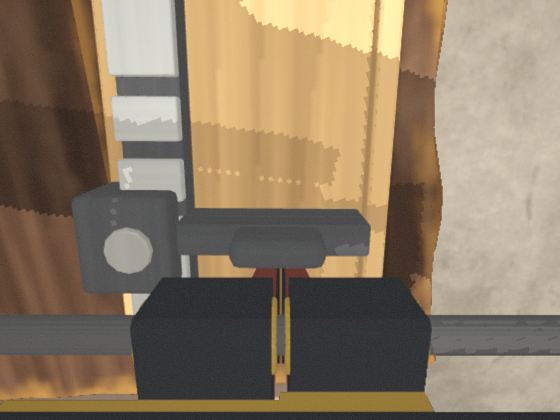

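Wrist view: finger against the arm; the -40 and -65 notches are at rows 86 and 150, the stop body's top is at rows 192–290 and the knob is at (128,250). Next I work out the stop position relative to the notches.

```bash
cat >> h.py <<'E'
def wy(rows,he=None):
    "gauge y for wrist image (row, gauge x, gauge z)"
    from scipy.optimize import brentq
    o=status.get_obs();i=optics.get_image("wrist")
    T=np.eye(4);T[:3,:3]=R.from_rotvec(o["orientation"]).as_matrix();T[:3,3]=o["ee_pos"]
    C=np.linalg.inv(T@i["hand_eye"])
    def row(y,x,z):
        w=R.from_euler("z",p[3]).apply([x,y,z])+p[:3];c=C[:3,:3]@w+C[:3,3];return i["fy"]*c[1]/c[2]+i["cy"]
    return [round(brentq(lambda y:row(y,x,z)-r,-220,60),1) for r,x,z in rows]
E
python3 - <<'E'
from h import *
print(wy([(86,-41,42),(150,-41,42),(192,-41,64),(290,-41,64),(210,12,50)]));plan([12,-125,55])
E
```

```text
[-38.9, -63.9, -76.9, -115.6, -87.3]
t 4.2 tcp gauge [  11.7 -117.8   55.2] world target [ 425.3 -222.4   51.4] tool shift [-7.2  0.3  0.2] gauge y in tool [ 1. -0.  0.] turn -0.0 ft gauge [ 1.  -0.5 -0.5] q [-0.49  0.54  2.05  0.    0.55 -0.15]
```

```bash
python3 -m inch '[[[2,0,0,0,0,0,0],[4,0,0,0,0,0,0],[5,0,0,0,0,0,0],[6,0,0,0,0,0,0],[7,0,0,0,0,0,0],[8,0,0,0,0,0,0],[9,0,0,0,0,0,0],[10,0,0,0,0,0,0],[11,0,0,0,0,0,0],[12,0,0,0,0,0,0],[14,0,0,0,0,0,0],[16,0,0,0,0,0,0],[18,0,0,0,0,0,0],[20,0,0,0,0,0,0],[21,0,0,0,0,0,0],[22,0,0,0,0,0,0],[22,0,0,0,0,0,0],[22,0,0,0,0,0,0]]]'
python3 - <<'E'
from h import *
plan([12,-125,55])
i=optics.get_image("wrist");cv2.imwrite("pics/w3.png",i["frame"][:,:,::-1])
E
```

```text
t: 6.0
ee_pos: [434.7, -194.5, 51.6]
orientation: [-2.571, -1.805, 0.0]
ft_force: [-0.5, 0.1, -0.9]
width: 0.9
grasp_force: 0.4
t 6.0 tcp gauge [ 11.4 -95.6  55.2] world target [ 425.3 -222.4   51.4] tool shift [-29.4   0.6   0.2] gauge y in tool [ 1. -0.  0.] turn -0.0 ft gauge [-0.5 -0.  -0.9] q [-0.45  0.54  2.05  0.    0.55 -0.1 ]
```

View pics/w3.png

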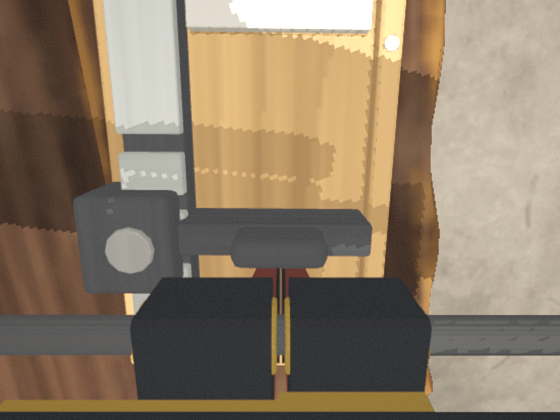

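Wrist view: the -40 notch is at row 142, the pad end at row 30, and the stop is still against the finger, about 10 mm short of the middle notch. Creep on.

```bash
python3 - <<'E'
from h import *
print(wy([(142,-41,42),(192,-41,64),(290,-41,64),(210,12,50),(30,12,29)]))
E
python3 -m inch '[[[1,0,0,0,0,0,0],[2,0,0,0,0,0,0],[3,0,0,0,0,0,0],[4,0,0,0,0,0,0],[5,0,0,0,0,0,0],[6,0,0,0,0,0,0],[6,0,0,0,0,0,0],[6,0,0,0,0,0,0]]]'
cat > look.py <<'E'
from h import *
# rows of dark notch bands along rail and of the tab/arm edges
i=optics.get_image("wrist");g=cv2.cvtColor(i["frame"],cv2.COLOR_RGB2GRAY).astype(int)
r=g[:,150:170].mean(1);print("rail",[(k,int(r[k])) for k in range(100,215,3)])
k=g[:,118:138].mean(1);print("knob",[j for j in range(200,300) if k[j]>110][::len(k)] , [j for j in range(215,300) if k[j]>110][:1],[j for j in range(215,285) if k[j]>110][-1:])
a=g[:,330:350].mean(1);print("arm front",[(j,int(a[j])) for j in range(196,222,2)])
plan([12,-95,55])
E
python3 look.py
python3 -m inch '[[[1,0,0,0,0,0,0],[1,0,0,0,0,0,0],[1,0,0,0,0,0,0]]]'
python3 look.py
```

```text
[-38.5, -54.8, -93.5, -65.1, 6.0]
t: 6.9
ee_pos: [436.9, -189.2, 51.7]
orientation: [-2.572, -1.804, -0.0]
ft_force: [-0.6, -1.2, -0.6]
width: 0.4
grasp_force: 0.7
rail [(100, 207), (103, 207), (106, 208), (109, 208), (112, 208), (115, 208), (118, 208), (121, 206), (124, 184), (127, 178), (130, 178), (133, 178), (136, 178), (139, 178), (142, 178), (145, 179), (148, 136), (151, 82), (154, 82), (157, 82), (160, 82), (163, 81), (166, 156), (169, 173), (172, 178), (175, 197), (178, 190), (181, 177), (184, 176), (187, 177), (190, 99), (193, 74), (196, 74), (199, 79), (202, 80), (205, 81), (208, 81), (211, 80), (214, 82)]
knob [228] [228] [272]
arm front [(196, 179), (198, 177), (200, 162), (202, 153), (204, 153), (206, 153), (208, 143), (210, 73), (212, 74), (214, 72), (216, 75), (218, 71), (220, 72)]
t 6.95 tcp gauge [ 11.7 -89.9  55.2] world target [ 435.5 -194.2   51.4] tool shift [-5.1  0.3  0.2] gauge y in tool [ 1. -0.  0.] turn -0.0 ft gauge [-0.  -1.4 -0.3] q [-0.43  0.54  2.05  0.    0.55 -0.09]
t: 7.25
ee_pos: [437.3, -188.2, 51.7]
orientation: [-2.572, -1.804, -0.0]
ft_force: [
[... 195 characters left out ...]
 (136, 178), (139, 177), (142, 177), (145, 177), (148, 178), (151, 110), (154, 82), (157, 82), (160, 82), (163, 82), (166, 82), (169, 158), (172, 178), (175, 202), (178, 193), (181, 178), (184, 176), (187, 175), (190, 95), (193, 74), (196, 74), (199, 79), (202, 80), (205, 80), (208, 81), (211, 81), (214, 81)]
knob [228] [228] [272]
arm front [(196, 178), (198, 175), (200, 168), (202, 153), (204, 152), (206, 152), (208, 143), (210, 73), (212, 73), (214, 71), (216, 74), (218, 72), (220, 72)]
t 7.3 tcp gauge [ 11.7 -88.8  55.2] world target [ 435.5 -194.2   51.4] tool shift [-6.2  0.3  0.2] gauge y in tool [ 1. -0.  0.] turn -0.0 ft gauge [ 0.5 -1.4 -0. ] q [-0.43  0.54  2.05  0.    0.55 -0.08]
```

```bash
cat > look2.py <<'E'
from h import *
i=optics.get_image("wrist");g=cv2.cvtColor(i["frame"],cv2.COLOR_RGB2GRAY).astype(float)
def edges(c0,c1,a,b):
    r=g[:,c0:c1].mean(1);out=[]
    for j in range(a,b):
        if (r[j]-110)*(r[j+1]-110)<0: out.append(round(j+(r[j]-110)/(r[j]-r[j+1]),1))
    return out
print("rail",edges(150,170,100,215),"knob",edges(118,138,215,290),"arm",edges(330,350,190,225))
plan([12,-95,55])
E
python3 look2.py
for k in 1 2 ; do :; done
python3 -m inch '[[[0.7,0,0,0,0,0,0],[0.7,0,0,0,0,0,0],[0.7,0,0,0,0,0,0]]]' >/dev/null; python3 look2.py
python3 -m inch '[[[0.7,0,0,0,0,0,0],[0.7,0,0,0,0,0,0],[0.7,0,0,0,0,0,0]]]' >/dev/null; python3 look2.py
```

```text
rail [np.float64(151.0), np.float64(167.3), np.float64(189.8)] knob [np.float64(227.8), np.float64(272.5)] arm [np.float64(208.6)]
t 7.35 tcp gauge [ 11.7 -88.8  55.2] world target [ 435.5 -194.2   51.4] tool shift [-6.2  0.3  0.2] gauge y in tool [ 1. -0.  0.] turn -0.0 ft gauge [ 0.5 -0.2 -0.3] q [-0.43  0.54  2.05  0.    0.55 -0.08]
rail [np.float64(152.6), np.float64(168.6), np.float64(189.9)] knob [np.float64(227.9), np.float64(272.5)] arm [np.float64(208.6)]
t 7.7 tcp gauge [ 11.7 -88.2  55.2] world target [ 435.5 -194.2   51.4] tool shift [-6.8  0.3  0.2] gauge y in tool [ 1. -0.  0.] turn -0.0 ft gauge [-0.  -1.3 -1.3] q [-0.43  0.54  2.05  0.    0.55 -0.08]
rail [np.float64(154.5), np.float64(170.5), np.float64(189.8)] knob [np.float64(227.8), np.float64(272.5)] arm [np.float64(208.6)]
t 8.05 tcp gauge [ 11.7 -87.5  55.2] world target [ 435.5 -194.2   51.4] tool shift [-7.5  0.3  0.2] gauge y in tool [ 1. -0.  0.] turn -0.0 ft gauge [-0.2 -1.6 -0.5] q [-0.43  0.54  2.05  0.    0.55 -0.08]
```

```bash
python3 -m inch '[[[0.7,0,0,0,0,0,0],[0.7,0,0,0,0,0,0],[0.7,0,0,0,0,0,0]]]' >/dev/null; python3 look2.py
python3 -m inch '[[[0.7,0,0,0,0,0,0],[0.7,0,0,0,0,0,0],[0.7,0,0,0,0,0,0]]]' >/dev/null; python3 look2.py
python3 -c 'from h import *;print(wy([(164.5,-41,42),(190,-41,64),(290,-41,64),(208.6,12,50)]))'
```

```text
rail [np.float64(156.2), np.float64(172.1), np.float64(189.8)] knob [np.float64(227.8), np.float64(272.4)] arm [np.float64(208.6)]
t 8.4 tcp gauge [ 11.7 -86.7  55.3] world target [ 435.5 -194.2   51.4] tool shift [-8.3  0.3  0.3] gauge y in tool [ 1. -0.  0.] turn -0.0 ft gauge [ 0.9 -0.5 -0.5] q [-0.43  0.54  2.05  0.    0.55 -0.08]
rail [np.float64(157.9), np.float64(173.7), np.float64(189.7)] knob [np.float64(227.7), np.float64(272.4)] arm [np.float64(208.5)]
t 8.75 tcp gauge [ 11.6 -86.   55.3] world target [ 435.5 -194.2   51.4] tool shift [-9.   0.4  0.3] gauge y in tool [ 1. -0.  0.] turn -0.0 ft gauge [-0.9 -1.  -0.3] q [-0.43  0.54  2.05  0.    0.55 -0.08]
[-38.0, -44.4, -83.9, -54.9]
```

```bash
python3 -m inch '[[[0.7,0,0,0,0,0,0],[0.7,0,0,0,0,0,0],[0.7,0,0,0,0,0,0]]]' >/dev/null; python3 look2.py|cut -c1-300
python3 -m inch '[[[0.7,0,0,0,0,0,0],[0.7,0,0,0,0,0,0],[0.7,0,0,0,0,0,0]]]' >/dev/null; python3 look2.py
```

```text
rail [np.float64(159.7), np.float64(175.3), np.float64(189.6)] knob [np.float64(227.4), np.float64(272.1)] arm [np.float64(208.4)]
t 9.15 tcp gauge [ 11.6 -85.3  55.2] world target [ 435.5 -194.2   51.4] tool shift [-9.7  0.4  0.2] gauge y in tool [ 1. -0.  0.] turn -0.0 ft gauge [0.  0.  0.5] q [-0.42  0.54  2.05  0.    0.55 -0.08]
rail [np.float64(161.2), np.float64(176.9), np.float64(189.2)] knob [np.float64(227.1), np.float64(271.8)] arm [np.float64(208.0)]
t 9.5 tcp gauge [ 11.7 -84.7  55.3] world target [ 435.5 -194.2   51.4] tool shift [-10.3   0.3   0.3] gauge y in tool [ 1. -0.  0.] turn -0.0 ft gauge [0.3 0.1 0.5] q [-0.42  0.54  2.05  0.    0.55 -0.08]
```

Contact force has gone to zero and the stop is moving ahead of the finger, so the notch is drawing it in. Wait and look.

```bash
python3 -m inch '[[[0,0,0,0,0,0,0],[0,0,0,0,0,0,0],[0,0,0,0,0,0,0],[0,0,0,0,0,0,0],[0,0,0,0,0,0,0],[0,0,0,0,0,0,0]]]' >/dev/null; python3 look2.py|head -1
python3 -m inch '[[[0.7,0,0,0,0,0,0],[0.7,0,0,0,0,0,0],[0.7,0,0,0,0,0,0]]]' >/dev/null; python3 look2.py
python3 -c 'from h import *;print(wy([(170.7,-41,42),(189,-41,64),(289.5,-41,64),(208.,12,50)]))'
```

```text
rail [np.float64(161.0), np.float64(176.8), np.float64(188.7)] knob [np.float64(226.6), np.float64(271.3)] arm [np.float64(207.6)]
rail [np.float64(162.8), np.float64(178.5), np.float64(188.7)] knob [np.float64(226.6), np.float64(271.3)] arm [np.float64(207.6)]
t 10.5 tcp gauge [ 11.6 -84.   55.2] world target [ 435.5 -194.2   51.4] tool shift [-11.    0.4   0.2] gauge y in tool [ 1. -0.  0.] turn -0.0 ft gauge [ 0.6  0.2 -0.2] q [-0.42  0.54  2.05  0.    0.55 -0.07]
[-38.6, -42.0, -81.7, -52.6]
```

```bash
python3 -m inch '[[[0,0,0,0,0,0,0],[0,0,0,0,0,0,0],[0,0,0,0,0,0,0],[0,0,0,0,0,0,0],[0,0,0,0,0,0,0],[0,0,0,0,0,0,0],[0,0,0,0,0,0,0],[0,0,0,0,0,0,0]]]' >/dev/null; python3 look2.py
python3 -m inch '[[[0.7,0,0,0,0,0,0],[0.7,0,0,0,0,0,0],[0.7,0,0,0,0,0,0]]]' >/dev/null; python3 look2.py
```

```text
rail [np.float64(162.7), np.float64(178.4), np.float64(188.1)] knob [np.float64(226.0), np.float64(270.8)] arm [np.float64(207.1)]
t 11.4 tcp gauge [ 11.6 -84.   55.3] world target [ 435.5 -194.2   51.4] tool shift [-11.    0.4   0.3] gauge y in tool [ 1. -0.  0.] turn -0.0 ft gauge [ 0.4 -0.5  0.5] q [-0.42  0.54  2.05  0.    0.55 -0.07]
rail [np.float64(164.6), np.float64(180.2), np.float64(187.9)] knob [np.float64(225.9), np.float64(270.6)] arm [np.float64(207.1)]
t 11.75 tcp gauge [ 11.6 -83.3  55.2] world target [ 435.5 -194.2   51.4] tool shift [-11.7   0.4   0.2] gauge y in tool [ 1. -0.  0.] turn -0.0 ft gauge [0.3 0.1 1.3] q [-0.42  0.54  2.05  0.    0.55 -0.07]
```

```bash
python3 -m inch '[[[0.7,0,0,0,0,0,0],[0.7,0,0,0,0,0,0],[0.7,0,0,0,0,0,0]]]' >/dev/null; python3 look2.py
python3 -m inch '[[[0.7,0,0,0,0,0,0],[0.7,0,0,0,0,0,0],[0.7,0,0,0,0,0,0]]]' >/dev/null; python3 look2.py
python3 -m inch '[[[0,0,0,0,0,0,0],[0,0,0,0,0,0,0],[0,0,0,0,0,0,0],[0,0,0,0,0,0,0],[0,0,0,0,0,0,0]]]' >/dev/null; python3 look2.py
```

```text
rail [np.float64(166.2), np.float64(181.6), np.float64(189.5)] knob [np.float64(227.3)] arm [np.float64(208.2)]
t 12.1 tcp gauge [ 11.6 -82.6  55.2] world target [ 435.5 -194.2   51.4] tool shift [-12.4   0.4   0.2] gauge y in tool [ 1. -0.  0.] turn -0.0 ft gauge [-0.6  0.5  0.3] q [-0.42  0.54  2.05  0.    0.55 -0.07]
rail [np.float64(167.4), np.float64(182.7), np.float64(189.9)] knob [np.float64(227.9), np.float64(272.6)] arm [np.float64(208.6)]
t 12.45 tcp gauge [ 11.7 -82.2  55.3] world target [ 435.5 -194.2   51.4] tool shift [-12.8   0.3   0.3] gauge y in tool [ 1. -0. -0.] turn -0.0 ft gauge [-0.2 -5.  -0.4] q [-0.42  0.54  2.05 -0.    0.55 -0.07]
rail [np.float64(167.6), np.float64(182.9), np.float64(189.9)] knob [np.float64(228.0), np.float64(272.7)] arm [np.float64(208.7)]
t 13.0 tcp gauge [ 11.7 -82.1  55.3] world target [ 435.5 -194.2   51.4] tool shift [-12.9   0.3   0.3] gauge y in tool [ 1. -0. -0.] turn -0.0 ft gauge [-0.5 -4.7 -0.3] q [-0.42  0.54  2.05 -0.    0.55 -0.07]
```

Contact force rises to 5 N while the stop holds still, so it is seated in the middle notch. Back off, rise and travel to the pad's tail.

```bash
python3 -m inch '[[[-8,0,0,0,0,0,0],[-16,0,0,0,0,0,0],[-20,0,0,0,0,0,0],[-20,0,-40,0,0,0,0],[-20,0,-80,0,0,0,0],[-20,0,-100,0,0,0,0],[20,0,-100,0,0,0,0],[65,0,-100,0,0,0,0],[110,0,-100,0,0,0,0],[155,0,-100,0,0,0,0],[200,0,-100,0,0,0,0],[240,0,-100,0,0,0,0],[270,0,-100,0,0,0,0],[285,0,-100,0,0,0,0],[285,0,-100,0,0,0,0],[285,0,-100,0,0,0,0],[285,0,-100,0,0,0,0]]]'
python3 - <<'E'
from h import *
plan([12,205,45.6])
import pickle
d={}
for n in("top","scene"):d[n]=optics.get_image(n)
pickle.dump(d,open("d2.pkl","wb"))
a=d["top"]["frame"][155:285,220:415,::-1]
cv2.imwrite("pics/a2.png",cv2.resize(a,None,fx=4,fy=4,interpolation=cv2.INTER_CUBIC))
E
```

```text
t: 14.7
ee_pos: [535.9, 84.8, 151.5]
orientation: [-2.573, -1.803, 0.001]
ft_force: [-0.4, -0.1, -0.0]
width: -0.2
grasp_force: 0.0
t 14.7 tcp gauge [ 11.6 201.5 155.1] world target [537.4  88.   42. ] tool shift [  3.6   0.4 109.5] gauge y in tool [ 1.    -0.002 -0.001] turn -0.002 ft gauge [-0.3 -0.2 -0. ] q [ 0.14  0.43  1.88 -0.    0.84  0.48]
```

View pics/a2.png

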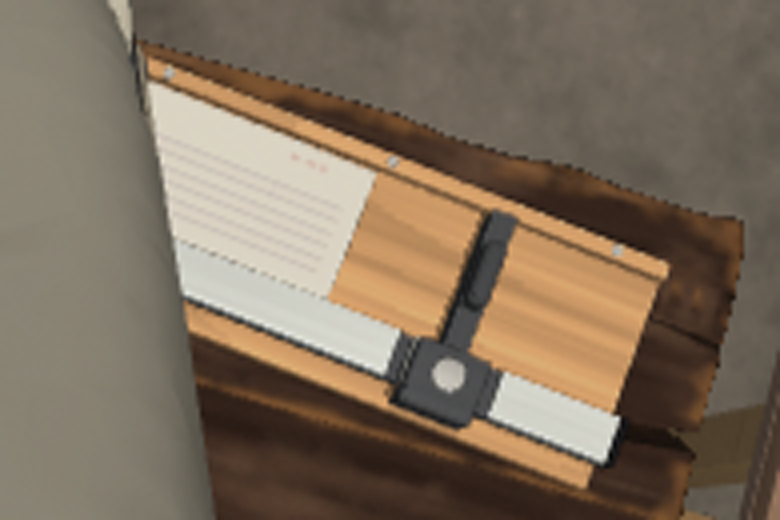

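The top crop shows the stop's knob at (450,375), centred over the middle notch with an outer notch visible on each side; the pad end is at (352,235), untouched. Descend behind the pad's tail and approach.

```bash
python3 -m inch '[[[4,0,40,0,0,0,0],[4,0,80,0,0,0,0],[4,0,100,0,0,0,0],[4,0,105,0,0,0,0],[4,0,109,0,0,0,0],[4,0,109,0,0,0,0],[4,0,109,0,0,0,0],[4,0,109,0,0,0,0]]]'
python3 -m inch '[[[-5,0,0,0,0,0,0],[-10,0,0,0,0,0,0],[-14,0,0,0,0,0,0],[-18,0,0,0,0,0,0],[-22,0,0,0,0,0,0],[-26,0,0,0,0,0,0],[-30,0,0,0,0,0,0],[-33,0,0,0,0,0,0],[-35,0,0,0,0,0,0],[-35,0,0,0,0,0,0],[-35,0,0,0,0,0,0]]]'
python3 - <<'E'
from h import *
plan([12,118,45.6])
i=optics.get_image("wrist");s=optics.get_image("scene")
cv2.imwrite("pics/w4.png",np.hstack([cv2.resize(i["frame"],(400,300)),cv2.resize(s["frame"][150:290,200:387],(400,300))])[:,:,::-1])
E
```

```text
t: 15.6
ee_pos: [538.7, 90.0, 43.8]
orientation: [2.571, 1.804, 0.003]
ft_force: [-0.5, 0.1, -0.7]
width: 0.4
grasp_force: 0.0
t: 16.7
ee_pos: [526.0, 57.0, 42.7]
orientation: [-2.572, -1.805, 0.0]
ft_force: [-0.7, 0.1, 0.3]
width: 0.6
grasp_force: 0.0
t 16.7 tcp gauge [ 11.7 172.   46.2] world target [507.9   6.1  42. ] tool shift [-54.    0.3   0.6] gauge y in tool [ 1. -0. -0.] turn -0.0 ft gauge [-0.7 -0.1  0.3] q [ 0.09  0.6   1.94 -0.    0.6   0.43]
```

View pics/w4.png

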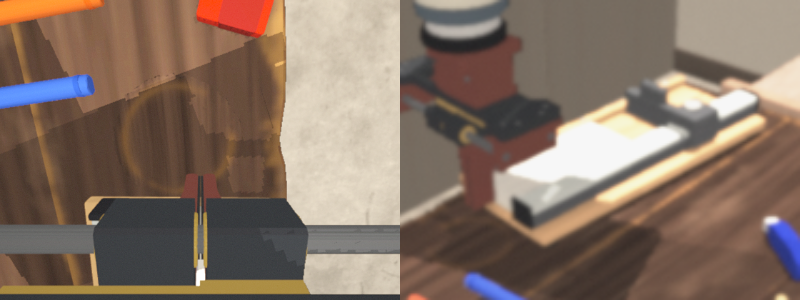

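The finger is behind the tail (right half: around (490,190)). Track the pad end in the top view by saturation along the channel.

```bash
cat > padend.py <<'E'
from h import *
import pickle
def end(i):
    K=np.array([[i["fx"],0,i["cx"]],[0,i["fy"],i["cy"]],[0,0,1.]]);out=[]
    hs=cv2.cvtColor(i["frame"],cv2.COLOR_RGB2HSV)[:,:,1].astype(np.float32)
    ys=np.arange(40,-110,-.5)
    for x in(-10,5,20,35):
        w=R.from_euler("z",p[3]).apply([[x,y,29] for y in ys])+p[:3]
        uv=cv2.projectPoints(w,i["rvec"],i["tvec"],K,None)[0][:,0].astype(np.float32)
        s=cv2.remap(hs,uv[:,:1],uv[:,1:],cv2.INTER_LINEAR)[:,0]
        out.append((x,float(ys[np.argmax(s>75)]) , s[::20].astype(int).tolist()))
    return out
if __name__=="__main__":
    for o in end(pickle.load(open("d2.pkl","rb"))["top"]): print("before",o)
    for o in end(optics.get_image("top")): print("now",o)
    plan([12,118,45.6])
E
python3 padend.py
```

```text
before (-10, 5.5, [26, 27, 27, 25, 122, 124, 124, 124, 125, 125, 4, 3, 125, 125, 125])
before (5, 5.0, [28, 27, 27, 26, 127, 127, 127, 126, 128, 127, 15, 6, 127, 127, 128])
before (20, 4.5, [26, 27, 27, 27, 128, 128, 127, 126, 127, 126, 9, 3, 127, 127, 128])
before (35, 4.5, [27, 27, 27, 27, 128, 126, 127, 126, 127, 126, 11, 4, 126, 127, 126])
now (-10, 40.0, [39, 40, 41, 39, 39, 39, 40, 41, 41, 39, 40, 40, 39, 41, 40])
now (5, 40.0, [41, 39, 41, 40, 40, 41, 39, 38, 38, 40, 41, 41, 39, 39, 41])
now (20, 40.0, [41, 41, 41, 41, 40, 41, 40, 40, 41, 41, 38, 40, 39, 40, 40])
now (35, 40.0, [40, 40, 40, 41, 41, 41, 40, 39, 40, 40, 40, 42, 40, 40, 40])
t 16.85 tcp gauge [ 11.7 172.1  46.2] world target [507.9   6.1  42. ] tool shift [-54.1   0.3   0.6] gauge y in tool [ 1. -0. -0.] turn -0.0 ft gauge [-0.7  0.5 -0. ] q [ 0.09  0.6   1.94 -0.    0.6   0.43]
```

```bash
sed -i 's/get_image("top")/get_image("scene")/; s/\["top"\]/["scene"]/' padend.py; python3 padend.py
```

```text
before (-10, 40.0, [0, 0, 0, 0, 7, 13, 9, 9, 7, 30, 13, 8, 3, 4, 7])
before (5, -46.0, [0, 0, 0, 0, 15, 49, 48, 49, 50, 97, 11, 3, 5, 4, 27])
before (20, -46.0, [0, 0, 0, 0, 15, 49, 44, 41, 43, 99, 15, 3, 2, 5, 53])
before (35, -46.5, [0, 0, 0, 0, 15, 49, 49, 47, 52, 98, 15, 2, 2, 1, 1])
now (-10, 40.0, [0, 0, 0, 0, 0, 3, 8, 7, 5, 29, 14, 8, 3, 5, 6])
now (5, -46.5, [0, 0, 0, 0, 0, 4, 45, 45, 48, 96, 11, 4, 5, 5, 28])
now (20, -46.5, [0, 0, 0, 0, 0, 2, 40, 39, 40, 98, 14, 5, 5, 4, 52])
now (35, -47.0, [0, 0, 0, 0, 0, 7, 44, 44, 49, 96, 17, 5, 3, 2, 3])
t 16.9 tcp gauge [ 11.7 172.2  46.2] world target [507.9   6.1  42. ] tool shift [-54.2   0.3   0.6] gauge y in tool [ 1. -0. -0.] turn -0.0 ft gauge [-0.2  0.5  0.3] q [ 0.09  0.6   1.94 -0.    0.6   0.43]
```

```bash
sed -i 's/s>75/s>25/; s/,-.5)/,-.25)/; s/s\[::20\].astype(int).tolist()/""/' padend.py
python3 -m inch '[[[-3,0,0,0,0,0,0],[-6,0,0,0,0,0,0],[-9,0,0,0,0,0,0],[-12,0,0,0,0,0,0],[-15,0,0,0,0,0,0],[-15,0,0,0,0,0,0],[-15,0,0,0,0,0,0]]]'; python3 padend.py
python3 -m inch '[[[-3,0,0,0,0,0,0],[-6,0,0,0,0,0,0],[-9,0,0,0,0,0,0],[-12,0,0,0,0,0,0],[-15,0,0,0,0,0,0],[-18,0,0,0,0,0,0],[-21,0,0,0,0,0,0],[-24,0,0,0,0,0,0],[-27,0,0,0,0,0,0],[-30,0,0,0,0,0,0],[-32,0,0,0,0,0,0],[-32,0,0,0,0,0,0],[-32,0,0,0,0,0,0]]]'; python3 padend.py|tail -5
```

```text
t: 17.6
ee_pos: [520.8, 42.8, 42.7]
orientation: [-2.572, -1.804, 0.0]
ft_force: [0.9, 0.1, -0.3]
width: 0.2
grasp_force: 0.0
before (-10, -48.0, '')
before (5, -1.5, '')
before (20, -1.5, '')
before (35, -1.5, '')
now (-10, -48.25, '')
now (5, -29.5, '')
now (20, -30.25, '')
now (35, -29.5, '')
t 17.65 tcp gauge [ 11.7 156.9  46.2] world target [507.9   6.1  42. ] tool shift [-38.9   0.3   0.6] gauge y in tool [ 1. -0. -0.] turn -0.0 ft gauge [ 0.5 -0.7  0.3] q [ 0.06  0.6   1.95 -0.    0.59  0.41]
t: 18.95
ee_pos: [509.9, 12.8, 42.6]
orientation: [-2.572, -1.804, 0.0]
ft_force: [-0.9, 0.3, 0.3]
width: 0.3
grasp_force: 0.0
now (-10, 40.0, '')
now (5, -59.75, '')
now (20, -97.5, '')
now (35, -108.0, '')
t 19.0 tcp gauge [ 11.6 125.   46.2] world target [507.9   6.1  42. ] tool shift [-7.   0.4  0.6] gauge y in tool [ 1. -0. -0.] turn -0.0 ft gauge [-0.5  0.2  0.1] q [ 0.    0.58  1.98 -0.    0.58  0.35]
```

```bash
cat > f.py <<'E'
from h import *
plan([12,118,45.6])
E
python3 -m inch '[[[-1,0,0,0,0,0,0],[-2,0,0,0,0,0,0],[-2,0,0,0,0,0,0]]]'|head -0; python3 f.py|cut -c1-50,150-300
python3 -m inch '[[[-1,0,0,0,0,0,0],[-1.5,0,0,0,0,0,0],[-1.5,0,0,0,0,0,0]]]'|head -0; python3 f.py|cut -c1-50,150-300
python3 -m inch '[[[-1,0,0,0,0,0,0],[-1,0,0,0,0,0,0],[-1,0,0,0,0,0,0]]]'|head -0; python3 f.py|cut -c1-50,150-300
```

```text
t 19.3 tcp gauge [ 11.7 123.   46.2] world target 0.4 -1.1  0.4] q [-0.    0.58  1.98 -0.    0.58  0.35]
t 19.6 tcp gauge [ 11.7 121.5  46.3] world target 0.8 -0.   0.2] q [-0.    0.58  1.98 -0.    0.57  0.34]
t 19.9 tcp gauge [ 11.8 120.5  46.3] world target 0.4 -0.1  0. ] q [-0.01  0.58  1.98 -0.    0.57  0.34]Exception ignored on flushing sys.stdout:
BrokenPipeError: [Errno 32] Broken pipe
Exception ignored on flushing sys.stdout:
BrokenPipeError: [Errno 32] Broken pipe
Exception ignored on flushing sys.stdout:
BrokenPipeError: [Errno 32] Broken pipe
```

```bash
python3 -m inch '[[[-0.7,0,0,0,0,0,0],[-0.7,0,0,0,0,0,0],[-0.7,0,0,0,0,0,0]]]'>/dev/null; python3 f.py|cut -c1-50,150-300
python3 -m inch '[[[-0.7,0,0,0,0,0,0],[-0.7,0,0,0,0,0,0],[-0.7,0,0,0,0,0,0]]]'>/dev/null; python3 f.py|cut -c1-50,150-300
python3 -m inch '[[[-0.5,0,0,0,0,0,0],[-0.5,0,0,0,0,0,0],[-0.5,0,0,0,0,0,0]]]'>/dev/null; python3 f.py|cut -c1-50,150-300
```

```text
t 20.2 tcp gauge [ 12.1 120.2  46.4] world target  gauge [ 1.2  3.4 -0.5] q [-0.01  0.58  1.98  0.    0.57  0.34]
t 20.5 tcp gauge [ 12.4 119.9  46.5] world target  gauge [ 1.2  6.5 -0.6] q [-0.01  0.58  1.98  0.    0.57  0.34]
t 20.8 tcp gauge [ 12.7 119.7  46.6] world target ft gauge [ 1.2  8.2 -1.2] q [-0.01  0.58  1.98  0.    0.57  0.34]
```

Contact at 120.3, with force up to 8 N and the stop holding. Withdraw and verify.

```bash
python3 -m inch '[[[0.7,0,0,0,0,0,0],[1.4,0,0,0,0,0,0],[2,0,0,0,0,0,0],[5,0,0,0,0,0,0],[10,0,0,0,0,0,0],[15,0,0,0,0,0,0],[15,0,-30,0,0,0,0],[15,0,-70,0,0,0,0],[15,0,-110,0,0,0,0],[-20,0,-110,0,0,0,0],[-65,0,-110,0,0,0,0],[-110,0,-110,0,0,0,0],[-150,0,-110,0,0,0,0],[-180,0,-110,0,0,0,0],[-190,0,-110,0,0,0,0],[-190,0,-110,0,0,0,0],[-190,0,-110,0,0,0,0],[-190,0,-110,0,0,0,0]]]'
python3 - <<'E'
from h import *
plan([12,-140,120])
i=optics.get_image("wrist");cv2.imwrite("pics/w5.png",i["frame"][:,:,::-1])
E
```

```text
t: 22.6
ee_pos: [443.6, -170.7, 152.6]
orientation: [-2.57, -1.806, -0.0]
ft_force: [-0.1, -1.0, -0.5]
width: 0.5
grasp_force: 0.0
t 22.6 tcp gauge [ 11.7 -70.2 156.2] world target [ 420.2 -236.5  116.4] tool shift [-69.8   0.3  36.2] gauge y in tool [1.    0.001 0.   ] turn 0.001 ft gauge [ 0.2 -1.  -0.5] q [-0.39  0.34  2.02  0.    0.78 -0.05]
```

View pics/w5.png

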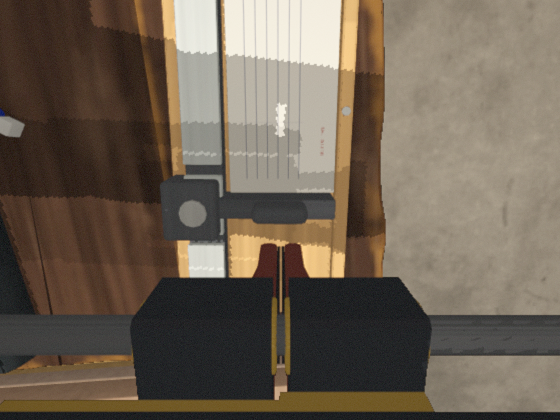

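Wrist view: the stop is over the middle notch, with the -40 notch at row 170 and the -90 notch at ~242, either side of the body (rows 179–240). The pad end meets the arm at row ~193. Check for any gap numerically.

Run:
```python
from h import *
f=optics.get_image("wrist")["frame"]
for c in(240,320,328): print(c,[tuple(int(v) for v in f[r,c]) for r in range(186,200)])
g=f[:,190:215].mean((1,2));print([(r,int(g[r])) for r in range(158,184)],[(r,int(g[r])) for r in range(234,252)])
print(wy([(170,-41,42),(179,-41,64),(240,-41,64),(193,12,29),(194,12,50)]))
i=optics.get_image("top");cv2.imwrite("pics/t.png",i["frame"][:,:,::-1])
```

```text
240 [(159, 152, 140), (158, 153, 139), (157, 152, 139), (158, 153, 142), (159, 152, 141), (154, 149, 134), (120, 116, 106), (60, 58, 59), (49, 52, 49), (54, 54, 55), (57, 55, 57), (51, 50, 53), (52, 53, 54), (51, 50, 53)]
320 [(157, 151, 138), (159, 153, 141), (167, 161, 151), (186, 180, 166), (188, 183, 168), (183, 176, 163), (147, 142, 130), (71, 70, 65), (50, 48, 53), (53, 52, 54), (55, 57, 57), (58, 53, 54), (50, 48, 48), (57, 58, 56)]
328 [(157, 151, 140), (160, 155, 143), (165, 159, 147), (185, 179, 166), (188, 182, 169), (185, 179, 164), (150, 144, 132), (72, 70, 68), (51, 51, 55), (57, 54, 57), (54, 56, 55), (53, 55, 53), (53, 53, 55), (51, 55, 55)]
[(158, 142), (159, 142), (160, 143), (161, 142), (162, 143), (163, 141), (164, 122), (165, 68), (166, 60), (167, 62), (168, 61), (169, 62), (170, 61), (171, 62), (172, 61), (173, 62), (174, 85), (175, 125), (176, 135), (177, 139), (178, 129), (179, 69), (180, 53), (181, 55), (182, 57), (183, 59)] [(234, 62), (235, 62), (236, 61), (237, 62), (238, 60), (239, 58), (240, 71), (241, 93), (242, 100), (243, 122), (244, 141), (245, 184), (246, 210), (247, 214), (248, 213), (249, 213), (250, 213), (251, 213)]
[-39.3, -41.8, -82.4, -58.0, -54.3]
```

```bash
python3 - <<'E'
from h import *
import pickle
a=pickle.load(open("d2.pkl","rb"))["scene"]["frame"];b=optics.get_image("scene")["frame"]
# stop patch in scene crop b at moved place: match template from 'a' subpixel by phase correlation
G=lambda f:cv2.cvtColor(f,cv2.COLOR_RGB2GRAY).astype(np.float32)
w=R.from_euler("z",p[3]).apply([[-41,-65,66],[-41,-55,66]])+p[:3]
i=optics.get_image("scene");K=np.array([[i["fx"],0,i["cx"]],[0,i["fy"],i["cy"]],[0,0,1.]])
uv=cv2.projectPoints(w,i["rvec"],i["tvec"],K,None)[0][:,0];print("px per 10mm",uv[1]-uv[0],uv[0])
u,v=uv[0].round().astype(int)
t=G(a)[v-7:v+8,u-8:u+9];s=G(b)[v-12:v+13,u-13:u+14];m=cv2.matchTemplate(s,t,cv2.TM_CCOEFF_NORMED);print(m.max(),cv2.minMaxLoc(m)[3],m[4:7,4:7].round(3).tolist())
E
python3 f.py|cut -c1-60
```

```text
px per 10mm [-3.02296501  1.45689675] [334.71418589 197.33051836]
0.9028895 (4, 4) [[0.902999997138977, 0.8849999904632568, 0.8519999980926514], [0.8740000128746033, 0.8840000033378601, 0.871999979019165], [0.7419999837875366, 0.7639999985694885, 0.7749999761581421]]
t 22.9 tcp gauge [ 11.7 -70.9 156.2] world target [507.9   6
```

Run:
```python
from h import *
from scipy.optimize import brentq
i=optics.get_image("wrist");o=status.get_obs();f=cv2.cvtColor(i["frame"],cv2.COLOR_RGB2GRAY)
q=f[192:236,172:212]>105;r,c=np.nonzero(q);print("knob now",r.mean()+192,c.mean()+172,q.sum(),r.min()+192,r.max()+192)
he=i["hand_eye"];r0=R.from_rotvec(o["orientation"])
def y(row,z,tg):  # gauge y seen at row, at x=-41, height z, TCP at gauge tg
    w0=R.from_euler("z",p[3]).apply(tg)+p[:3]
    T=np.eye(4);T[:3,:3]=r0.as_matrix();T[:3,3]=w0;C=np.linalg.inv(T@he)
    def rr(yy):
        w=R.from_euler("z",p[3]).apply([-41,yy,z])+p[:3];k=C[:3,:3]@w+C[:3,3];return i["fy"]*k[1]/k[2]+i["cy"]-row
    return round(brentq(rr,-200,60),2)
for z in(64,67,70):
    print(z,"then",y(250.3,z,[11.7,-82.1,55.3])-y(175.2,42,[11.7,-82.1,55.3]),"now",y((r.min()+r.max()+192*2)/2,z,togauge(o["ee_pos"]))-y(169.3,42,togauge(o["ee_pos"])))
```

```text
knob now 212.500904159132 191.99457504520797 553 200 225
64 then -25.04 now -24.869999999999997
67 then -23.919999999999995 now -24.080000000000005
70 then -22.79 now -23.290000000000006
```

The stop is unchanged to within 0.5 mm, about 25 mm from the -40 notch and so in the middle one, with the pad against it. Handing in.

```bash
python3 -c 'from h import *;print(ctrl.close_job())'
```

```text
the job is handed in; nothing more can be done
None
```

The job is handed in: the stop is clicked into the middle notch and the receipt pad's end rests against it with no gap visible; the eraser and stapler were not touched, at about 23 s of the 48 s allowed.

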